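Press a re-rubbered bat in the ratchet bench clamp and rack it

ROBOT

A 6-joint arm with a two-finger parallel gripper is mounted at the origin on the work surface. World frame = base frame: x ahead of the robot, y to its left, z up, the work surface at z = 0. Lengths are in mm, angles in rad, forces in N, time in s.
With the tool pointing down it reaches from about 325 to 775 mm from the base axis. Payload 9.3 kg.
Tool frame: the origin (TCP) lies at the very end of the fingers, on their centre line; the grasp point (between the pads) lies 19 mm behind it; z points along the fingers, y is the line along which they close (so a half turn about z gives the same grasp; the last joint's range is limited). The gripper opens to 85 mm and grips with 20 to 120 N. Pads are 22 mm wide; open, the fingers measure 114 mm over their backs; the gripper's body (76 mm by 85 mm) begins 54 mm behind the grasp point. The pads swing forward as they close: fully open they stand 13 mm farther back than shut.
Start: joints at [1.015, 0.259, 0.021, 1.334, 0, 1.418], TCP at [215.598, 505.978, 201.779] pointing down, gripper open.
Joint ranges: [-3.04, 3.04], [-0.91, 1.82], [-1.04, 1.36], [-1.92, 1.95], [-1.52, 1.45], [-3.14, 3.14]. Speed limits (rad/s): [2.22, 2.22, 2.79, 3.14, 3.14, 3.14].

INTERFACE

Orientations are given as a 3x3 rotation matrix whose columns are the frame's x, y, z axes.
In Python, from station import bot, cams gives the robot as it stands.
- The arm moves only by the tool carry_out, never from a script. Its argument "motion" is a list of rows, each a list of 6 numbers: the shift along the tool's x, y, z as a fraction of full scale, then the turn, a rotation vector about the tool's x, y, z as a fraction of full scale. A call has 1 to 20 rows; each row is the pose to reach, as a shift and turn from the pose commanded when the call began, along the tool's axes at that moment; what a row does not reach only later rows make up. Full scale, the value 1, is 0.8 m for a shift and 45 degrees for a turn. A row lasts 1/12 s, in which the tool goes at most 41.7 mm and 7.16 degrees, less where a joint would pass 70% of its speed; a pose out of reach is approached as far as the arm can. A call with a number of a shift or a turn outside -1 to 1 is refused whole. A call with a gripper value outside its range is refused whole. "gripper" is the opening, from 0 (shut) to 1 (fully open), set as the call begins (left out, the last holds). The fingers move at their own pace and stop on an object; the grip force is fixed at half the most. Time passes only in rows, so rows that repeat a pose let the fingers close. It gives the time, the measured TCP pose, the force, the opening and the grip force at its end, in the units of the state.
- bot.get_state(): the state, without advancing time (a new reading comes with each control period).
- cams.capture(name): name is "side" or "top"; returns a dict with "pixels" (384x512x3 uint8, red, green, blue), "z_map" (384x512 float32, mm along the optical axis (not along the pixel's ray), 0 where there is no reading), "vertical_fov" (degrees; the focal length in pixels is half the picture's height over the tangent of half this angle, whatever the lens; pixels are square), "cx", "cy" (the principal point, pixels), "R" (3x3) and "t" (3): a world point X has camera coordinates R X + t. Camera axes: x right, y down, z forward; pixel columns grow to the right and rows downward; lengths in mm; the calibration is good to about 2 mm. A picture is of the moment at which its call begins.
- bot.close_job(): hands the job in; it is judged then, once.
Trained networks look in a picture, given as the dict that the camera call returned (one of the last four; its "shot" number tells which), for a name from the list of things; names that differ only in an ending like _2 or _b are one class to them, and where a whole thing is asked for, a point or a joint stands for the part that bears it (a point fixed in the world has none). Each returns a list of dicts, best first, with "score" (0 to 1); they miss things now and then, are a little off and sometimes report something else, mostly with a low value. They report only what shows in the picture. A call takes as long as a camera call.
- cams.cut_out(target, picture): "region" (384x512 bool, what is visible of it).
- cams.mark_of(target, picture): "at" ([x, y, z] in mm, in world coordinates, good to about 4 mm: a listed point, or the origin of a listed thing).
The state is a dict: "time_s": time; "qpos": joint angles; "joint_velocities": joint speeds; "joint_torque": joint torques, N m; "eef_pos": TCP position; "orientation": TCP orientation; "contact_force": force on the tool from outside, world axes, zero at the start; "moment": the same for the moment, N m; "opening": finger opening in mm; "finger_force": force on a finger pad.
Only numpy, scipy, OpenCV 4.12 (cv2) and the standard library are available. Lean on these libraries where they do the work, as an engineer would, in place of code of your own. Each camera call takes 0.05 s, during which the arm holds its last target. There are 200 camera calls.

TASK

The bat standing in the bench clamp has fresh rubber on it: pump the clamp's trigger until the spring-backed plate is pressed well back against the bat, then let go of the trigger and leave the ratchet holding it for two seconds. Press the thumb release all the way so that the jaw springs fully open, then lift the bat out and set it down gently, handle up, in the one empty holder of the drying rack, leaning on its two dowels like the others. Leave everything else on the counter where it is.

Things in the scene. Friction and masses are not known exactly. Their poses are not given: they have to be found in the camera images.
- press: bench clamp on a fixed 190 x 220 mm plywood base. Origin: underside of the base; x away from the robot's side, y along the clamp's bar to its moving jaw, z up. Bar 20 x 10 mm along y at x -75, z 155 mm, sticking out at -y as far as y -175. Fixed press board x -45 to 105, face at y 20, and moving plate: tops 150 mm high. Black head on the bar at y -98 to -13; moving jaw (y 40 to 106) 170 mm high
- slot (a point): middle of the floor of the slot that the bat stands in, 15 mm above the counter; axes as press. The slot is 13 mm wide along y (from the press board's face), 25 mm deep, and lets the bat's foot shift about 8 mm either way along x
- grip (a point): middle of the clamp's fixed black pistol grip. z axis up along the grip, which leans 30 degrees from vertical to press -x; y along the bar. Grip 18 mm thick along y, 26 wide along x, its end 20 mm above this point, the head's top 44 mm below it. The trigger stands parallel on the +y side: its outer face lies 41 mm from this point along y at rest, 21 mm squeezed (so both together 50 to 30 mm)
- trigger_face (a point): middle of the trigger's outer face (the side away from the grip), level with grip; moves with the trigger. The grey trigger blade is 22 mm wide along x, 8 mm thick, its top 15 mm above this point; it pivots 70 mm below it, inside the head
- trigger (a joint): trigger angle, rad: 0 at rest, 0.29 squeezed home towards the grip; springs back by itself. Needs 4 N at trigger_face, up to 12 N with the plate on the bat. A full squeeze advances the jaw two ratchet teeth, a half squeeze one; it must come back to 0 before the next stroke
- jaw (a joint): travel of bar and moving jaw, m: 0 fully open, growing as it closes on the bat (to press -y), at most 0.048. The ratchet holds it every 4 mm; a return spring (3 to 5 N) opens it when the release is pressed. The plate meets the bat at about 0.036
- plate (a joint): how far the spring-backed plywood plate (120 x 8 x 100 mm, on the moving jaw) is pressed back on its springs by the bat, m: 0 out, at most 0.010, 1.5 N/mm. 0.003 or more with the trigger let go is a firm press; the ratchet ends up holding it near 0.001 (one tooth short), 0.005 or 0.008
- release_tab (a point): middle of the top face of the steel thumb release, a ribbed 24 x 34 mm tab behind the grip (46 mm to -y of it and 28 mm lower along it). Axes as grip while up; press it along -z. It pivots at its grip-side end
- release (a joint): release angle, rad: 0 up, 0.2 fully down (5 mm at the tab's middle, about 6 N). Beyond about 0.12 both pawls are clear and the jaw springs open. It springs back up
- bat: the bat to press: round blade 152 mm across, 10 mm thick with its black rubbers; wooden handle 28 mm (along x) by 22 mm (along y); 140 to 240 g. Origin: lowest point of the blade's edge, mid thickness; z up through the handle, x in the blade's plane, y across it. Handle from z 155 to 255 mm. It starts upright in the slot, x along press x; unclamped it may lean up to 7 degrees
- bat_end (a point): end of the handle of the bat to press, 255 mm up its z axis
- holder_free: the empty one of three equal wooden holders standing 66 mm apart along x on the drying rack. Origin: centre of its underside; x away from the robot's side, z up. Foot board top at z 12 mm. Two 10 mm dowels at y +-42 lean 25 degrees to -x and reach z 120; a bat lies on their +x side, blade across (its x axis along holder y, either way round). A batten, x 18 to 30, top z 24, stops its foot
- seat (a point): on the empty holder: where the origin of a bat lying flush on the dowels comes (holder x 4.5, z 14 mm); axes as the holder. The bat's z axis then leans 25 degrees to holder -x. With its foot slid to the batten the origin is 8.5 mm further in x and the lean is 29 degrees
- bat_a: a bat already drying in the rack (leave alone), same shape and frame as the bat to press
- bat_b: another bat already drying in the rack (leave alone), same shape and frame
- bat_a_end (a point): handle end of the first drying bat
- bat_b_end (a point): handle end of the second drying bat
- scraper: steel scraper with wooden handle, 200 x 60 x 18 mm, lying flat; origin under its middle. Leave alone
- gauge: brass dial thickness gauge, 95 x 60 x 14 mm, lying flat; origin under its middle. Leave alone
- ball_tube: empty clear ball tube standing upright, 46 mm across, 190 mm tall; origin at the centre of its base. Leave alone
- glue_jar: jar with steel lid, 56 mm across, 75 mm tall; origin at the centre of its base. Leave alone
- roller: hand roller with wooden handle, 155 x 80 x 32 mm, lying flat; origin under the handle. Leave alone

How it is judged (in metres and radians):
On the way, in this order (a step that is already met when the one before it is completed fails the run):
1. the trigger is squeezed while the plate is on the bat (value of joint trigger above 0.1 rad and value of joint plate above 0.001 m), for 0.05 s.
2. with the trigger let go, the ratchet alone keeps the plate pressed back at least 3 mm against the bat, for 1.5 s (value of joint plate above 0.003 m and value of joint trigger below 0.05 rad and contact force between plate and bat above 3 N), for 1.5 s.
3. the release has let the jaw spring fully open, the bat still standing in its slot (value of joint jaw below 0.003 m and z of bat in the frame of press below 0.03 m), for 0.1 s.
At the end, for the whole second after the job is handed in: The bat stands let go and at rest in the empty holder: foot down (within 8 mm) between dowels and batten, within 25 mm of the middle, blade across it and leaning on the dowels, handle end up; the clamp jaw is within 3 mm of fully open (x of bat in the frame of holder_free between -0.004 and 0.02 m and y of bat in the frame of holder_free between -0.025 and 0.025 m and z of bat in the frame of holder_free below 0.022 m and x of bat_end in the frame of holder_free between -0.15 and -0.06 m and y of bat_end in the frame of holder_free between -0.06 and 0.06 m and z of bat_end in the frame of holder_free above 0.2 m and angle between the x axis of bat and the y axis of holder_free, either way round below 0.25 rad and linear speed of bat below 0.03 m/s and value of joint jaw below 0.003 m); the robot touches nothing.
It fails at once if one of the bystanders (scraper, gauge, ball tube, glue jar, roller) is shifted by more than 30 mm (distance of any of scraper, gauge, ball_tube, glue_jar, roller from where it was at the start of the episode above 0.03 m).
It fails at once if a bat already drying is shifted by more than 30 mm (distance of any of bat_a_end, bat_b_end from where it was at the start of the episode above 0.03 m).
It fails at once if the ball tube is knocked over (angle between ball_tube's own z axis and vertical above 0.5 rad).
It fails at once if the bat is banged down on the holder (over 60 N) (contact force between bat and holder_free above 60 N).
It also fails if it takes over 72 s, if anything falls off the work surface, if the arm or the gripper's body presses on something with over 40 N, if the wrist force passes 120 N, or if a joint passes its speed limit or range.

## Working session

There is one attempt and no reset: what is moved stays moved. The work goes in short steps, Python scripts to look and compute and a tool call to move; the robot and the scene stay as the last step left them, time stands still between calls to the robot, and variables do not carry over. Pictures are saved under pics/ and viewed, at most 10 in all, crops included, and the job is handed in when it is done.

Besides the shell and the picture viewer there is one more tool, called after "Call:" as name([rows], argument=value, ...), one row to a line, values as JSON. carry_out: Moves the arm, as the interface text tells. Its arguments: {"type":"object","properties":{"motion":{"type":"array","items":{"type":"array","items":{"type":"number","minimum":-1,"maximum":1}}},"gripper":{"type":"number"}},"required":["motion"]}

```bash
mkdir -p pics; ls
cat > look.py <<'E'
import cv2,numpy as np,sys
from station import bot,cams
np.set_printoptions(precision=1,suppress=True)
def snap(name,fn=None):
    p=cams.capture(name)
    if fn: cv2.imwrite('pics/'+fn,p['pixels'][:,:,::-1])
    return p
def marks(p,names):
    for n in names:
        try: r=cams.mark_of(n,p)
        except Exception as e: print(n,e); continue
        print(n,[(np.array(d['at']),round(d['score'],2)) for d in r[:3]])
E
python3 - <<'E'
from look import *
a=snap('side','s0.png');b=snap('top','t0.png')
cv2.imwrite('pics/both0.png',cv2.resize(np.vstack([a['pixels'],b['pixels']])[:,:,::-1],(400,600)))
N=['press','slot','grip','trigger_face','release_tab','bat','bat_end','holder_free','seat','bat_a','bat_a_end','bat_b_end','scraper','gauge','ball_tube','glue_jar','roller']
for p in(a,b): marks(p,N);print(p['R'],p['t'],p['vertical_fov'])
print(bot.get_state())
E
```

```text
pics
press [(array([ 614.6, -248.2,    2.6]), 0.82)]
slot [(array([ 641.3, -217.9,   16.9]), 0.96), (array([576. , 237.3,   9.9]), 0.71)]
grip [(array([ 519.8, -334.1,  207. ]), 0.69), (array([585.9,   2.8,   1.3]), 0.29)]
trigger_face [(array([ 513.6, -300.5,  209.4]), 0.65)]
release_tab [(array([ 533.6, -382.8,  182.4]), 0.62)]
bat [(array([716.5, 211.8,  23.3]), 0.82), (array([648.8, 217.6,  25.5]), 0.66)]
bat_end [(array([ 641.2, -216.4,  268.6]), 0.58)]
holder_free [(array([572.6, 232.5,  12.3]), 0.65), (array([ 638.3, -217.6,  268.8]), 0.27)]
seat [(array([579. , 234.2,  25.3]), 0.81), (array([ 614.8, -250.4,    0.8]), 0.75)]
bat_a [(array([716.5, 211.8,  23.3]), 0.82), (array([648.8, 217.6,  25.5]), 0.66)]
bat_a_end [(array([592.4, 233.7, 247.8]), 0.7), (array([578.1, 235.5,  25.9]), 0.56)]
bat_b_end [(array([527.5, 243.6, 245.7]), 0.91)]
scraper [(array([393. , -27.8,   0.1]), 0.88)]
gauge [(array([770.1,  -1.2,   3.7]), 0.72)]
ball_tube [(array([706.2,  10.4,   5.2]), 0.71)]
glue_jar [(array([482.6,  12. ,  -1.1]), 0.86), (array([ 641.4, -217.7,  267.4]), 0.49)]
roller [(arr
[... 1229 characters left out ...]
 -335.1,  207.9]), 0.62)]
roller [(array([588.1,   2.6,  -0.8]), 0.87), (array([ 643.9, -219.5,  268.6]), 0.38), (array([572.7, 237.4,  11.3]), 0.19)]
[[-0.  -1.   0. ]
 [-1.   0.  -0.2]
 [ 0.2 -0.  -1. ]] [-30.8 624.8 990.4] 54.24382363485868
{'time_s': 1.8, 'qpos': array([1. , 0.3, 0. , 1.3, 0. , 1.4]), 'joint_velocities': array([ 0., -0.,  0.,  0.,  0.,  0.]), 'joint_torque': array([  0. , -55.5,  34.5,   0. ,  -0. ,   0. ]), 'eef_pos': array([215.6, 506. , 201.8]), 'orientation': array([[-0.9,  0.4, -0. ],
       [ 0.4,  0.9, -0. ],
       [ 0. , -0. , -1. ]]), 'contact_force': array([-0.1,  0.6,  0.2]), 'moment': array([ 0.,  0., -0.]), 'finger_force': 0.0, 'opening': 84.97033112219042}
```

View pics/s0.png

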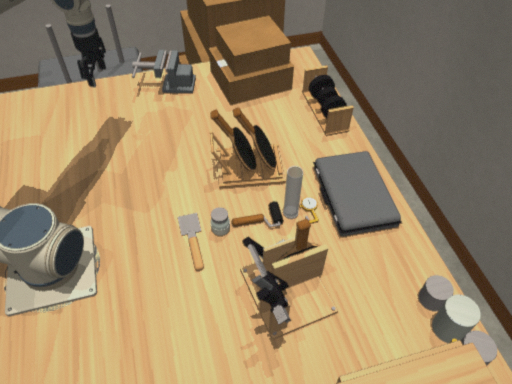

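View pics/t0.png

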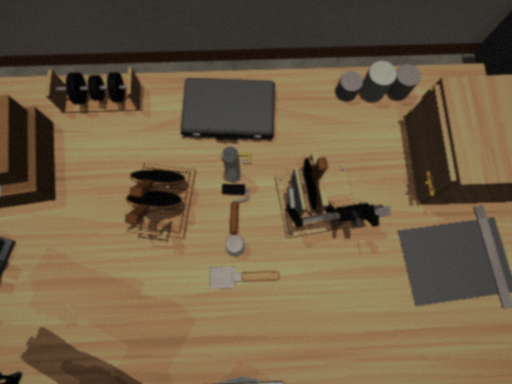

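The side view shows the clamp at about (270,275), with the bat handle at (303,235). The rack is at (245,150), with its free holder on the robot's side. The top view agrees: clamp at (330,205), rack at (160,200), and a bystander row around (235,200) between them. Next I'll get the yaws from depth.

```bash
cat >> look.py <<'E'
def cloud(p):
    f=192/np.tan(np.radians(p['vertical_fov']/2)); v,u=np.mgrid[0:384,0:512]; z=p['z_map']
    c=np.stack([(u-p['cx'])*z/f,(v-p['cy'])*z/f,z],-1)
    X=(c-p['t'])@np.array(p['R']); X[z<=0]=np.nan
    return X
def axis(P):
    c=np.median(P,0); l=cv2.fitLine(P[:,:2].astype(np.float32),cv2.DIST_HUBER,0,.01,.01).ravel()
    return np.degrees(np.arctan(l[1]/l[0])),l[2:],len(P)
E
python3 - <<'E'
from look import *
for n in('side','top'):
    p=snap(n); X=cloud(p); print(n)
    def sel(m,tag):
        P=X[m]
        if len(P)>5: print(tag,axis(P),P.min(0),P.max(0))
    x,y,z=X[...,0],X[...,1],X[...,2]
    clamp=(y<-130)&(y>-460)&(x>480)&(x<780)
    sel(clamp&(abs(z-150)<4)&(x>570)&(x<740)&(y<-216),'board')
    sel(clamp&(abs(z-150)<4)&(x>570)&(x<740)&(y>-216),'plate')
    sel(clamp&(abs(z-160)<4)&(y<-345),'bar')
    sel(clamp&(z>262)&(x>600),'batend')
    sel(clamp&(z>4)&(z<18)&(y<-160),'base')
    sel(clamp&(abs(z-170)<4)&(y>-210),'jaw')
    for h in (190,200,210,220): sel(clamp&(abs(z-h)<4)&(x<560)&(y>-345),'grip/trig%d'%h)
    for nm in('release_tab','trigger_face','grip','slot'):
        r=cams.cut_out(nm,p)
        if r: P=X[r[0]['region']];P=P[~np.isnan(P[:,0])];print(nm,r[0]['score'],len(P),np.percentile(P,3,axis=0),np.percentile(P,97,axis=0))
    rk=(y>120)&(y<340)&(x>420)
    sel(rk&(abs(z-12)<4),'foot'); sel(rk&(abs(z-22)<4)&(x<640),'batten')
E
```

```text
side
board (np.float32(6.4561205), array([ 640.2, -229. ], dtype=float32), 358) [ 570.1 -340.6  146. ] [ 713.8 -216.3  153.9]
plate (np.float32(-4.888454), array([ 694. , -213.2], dtype=float32), 25) [ 637.6 -215.5  146.2] [ 713.2 -174.   153.2]
bar (np.float32(84.05101), array([ 554.9, -367.1], dtype=float32), 32) [ 523.3 -386.4  156.2] [ 566.1 -345.6  162.4]
batend (np.float32(-14.22813), array([ 640.9, -217.6], dtype=float32), 118) [ 626.1 -228.4  262.3] [ 658.7 -203.4  273.1]
base (np.float32(-35.16055), array([ 628.9, -287.2], dtype=float32), 2439) [ 480.9 -459.4    4. ] [ 778.8 -160.3   18. ]
jaw (np.float32(-73.192314), array([ 520.6, -172.8], dtype=float32), 59) [ 508. -208.  166.] [ 531.9 -153.4  173.4]
grip/trig190 (np.float32(-73.54798), array([ 531.1, -321.1], dtype=float32), 30) [ 513.  -344.9  186.1] [ 544.5 -299.7  194. ]
grip/trig200 (np.float32(-66.09611), array([ 523.2, -316.4], dtype=float32), 43) [ 506.1 -344.6  196. ] [ 538.7 -298.4  203.9]
grip/trig210 (np.float32(-63.60431), array([ 520.3, -319.8], dtype=float32), 30) [ 499.1 -344.9  206.1] [ 532.8 -300.1  214.
[... 1629 characters left out ...]
9), array([ 527.7, -323.2], dtype=float32), 24) [ 505.8 -339.4  206.9] [ 533.1 -295.8  213.9]
grip/trig220 (np.float32(-64.407326), array([ 511.8, -312.6], dtype=float32), 62) [ 495.8 -344.9  216.4] [ 528.7 -292.7  224. ]
release_tab 0.64 526 [681.9 -10.6  12. ] [725.8  30.5 190.8]
trigger_face 0.53 87 [ 499.7 -325.4  116.9] [ 542.  -293.1  227.1]
grip 0.65 1894 [ 507.1 -379.2   50.9] [ 661.7 -147.5  226.2]
slot 0.91 4624 [ 511.6 -363.    11.6] [ 701.  -135.5  218.4]
foot (np.float32(17.734943), array([685.8, 211.9], dtype=float32), 514) [441.4 125.1   8. ] [1024.6  339.7   16. ]
batten (np.float32(-79.22129), array([566.1, 226.4], dtype=float32), 682) [520.2 144.8  18. ] [639.6 323.6  26. ]
```

Run:
```python
from look import *
a=snap('side');b=snap('top')
A=cv2.resize(a['pixels'][220:340,220:360],None,fx=3.4,fy=3.4,interpolation=2);B=cv2.resize(b['pixels'][140:260,260:400],None,fx=2.3,fy=2.3,interpolation=2)
A=cv2.resize(A,(420,360));B=cv2.resize(B,(380,326));B=np.vstack([B,np.zeros((34,380,3),np.uint8)])
cv2.imwrite('pics/c1.png',np.hstack([A,B])[:,:,::-1])
for p in(a,b): marks(p,['press','grip','trigger_face','release_tab','slot','bat_end','holder_free','seat'])
```

```text
press [(array([ 614.8, -248. ,    5.9]), 0.6)]
grip [(array([ 520.8, -336.3,  203.5]), 0.73)]
trigger_face [(array([ 514.4, -298.8,  208.9]), 0.5)]
release_tab [(array([ 534.6, -379.9,  183.2]), 0.63)]
slot [(array([ 640.6, -214.9,   15.5]), 0.79)]
bat_end [(array([ 645.7, -216.9,  268.8]), 0.73), (array([593.6, 235.3, 249. ]), 0.17)]
holder_free [(array([574.9, 234. ,  11.6]), 0.9)]
seat [(array([577.7, 235.5,  26.4]), 0.95), (array([ 642.4, -219.6,   15. ]), 0.68), (array([594. , 235.8, 250.5]), 0.51)]
press [(array([ 614.4, -245.6,    1.1]), 0.85), (array([ 535.1, -380.9,  185. ]), 0.31)]
grip [(array([ 614.5, -247.7,    0.2]), 0.54)]
trigger_face [(array([ 511.6, -292.9,  209. ]), 0.49), (array([587.9,   2.2,   2.9]), 0.41)]
release_tab [(array([ 534.5, -382.7,  184.2]), 0.71)]
slot [(array([ 639.8, -216.2,   18.9]), 0.67)]
bat_end [(array([ 641.2, -217.3,  270.1]), 0.71), (array([717.2, 213.3,  22.6]), 0.24)]
holder_free [(array([574.7, 236.2,  13. ]), 0.88)]
seat [(array([575.9, 240.4,  26.2]), 0.69)]
```

View pics/c1.png

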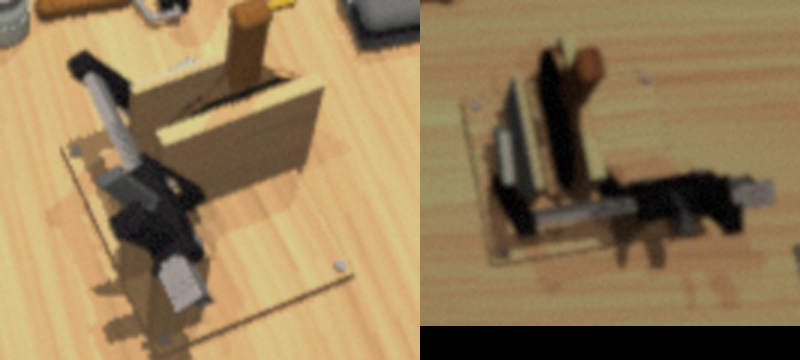

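The clamp crop matches what I measured: grip and trigger at left-centre, tab at (180,280) in the left crop, and press yaw about 6.5°.

```bash
cat > plan.py <<'E'
from look import *
from scipy.spatial.transform import Rotation as Ro
np.set_printoptions(precision=4,suppress=True)
def frame(y,z):
    z=np.array(z,float);z/=np.linalg.norm(z);y=np.array(y,float);y-=z*(y@z);y/=np.linalg.norm(y)
    return np.stack([np.cross(y,z),y,z],1)
def plan(pts,Rt):
    s=bot.get_state();R=np.array(s['orientation']);p=np.array(s['eef_pos']);q=p
    w=Ro.from_matrix(R.T@Rt).as_rotvec()/np.radians(45)
    print('t',s['time_s'],'turn rows',np.linalg.norm(w)*45/7.16)
    for P in pts:
        P=np.array(P,float);print(R.T@(P-p)/800,w,'rows',np.linalg.norm(P-q)/41.7);q=P
yaw=np.radians(6.5);PX=np.array([np.cos(yaw),np.sin(yaw),0]);PY=np.array([-np.sin(yaw),np.cos(yaw),0]);PZ=np.array([0,0,1.])
GZ=-.5*PX+.866*PZ; GRIP=np.array([518,-336.3,207.5])
RG=frame(PY,-GZ)
E
python3 - <<'E'
from plan import *
P=GRIP+4*PY-16*GZ
plan([[330,300,350],P+110*GZ+[0,0,60],P+110*GZ,P],RG)
E
```

```text
t 3.2 turn rows 5.850438409876645
[-0.2325 -0.1808 -0.1853] [-0.1721 -0.6517 -0.642 ] rows 6.67540001961001
[-0.7069 -0.8451 -0.1839] [-0.1721 -0.6517 -0.642 ] rows 15.65990368221125
[-0.7069 -0.8451 -0.1089] [-0.1721 -0.6517 -0.642 ] rows 1.4388489208633093
[-0.7667 -0.8111  0.0102] [-0.1721 -0.6517 -0.642 ] rows 2.6378316540378752
```

Call:
carry_out([
  [-0.23,-0.18,-0.185,0,0,0],
  [-0.23,-0.18,-0.185,0,0,0],
  [-0.23,-0.18,-0.185,0,0,0],
  [-0.23,-0.18,-0.185,0,0,0],
  [-0.23,-0.18,-0.185,0,0,0],
  [-0.23,-0.18,-0.185,0,0,0],
  [-0.71,-0.845,-0.184,-0.172,-0.652,-0.642],
  [-0.71,-0.845,-0.184,-0.172,-0.652,-0.642],
  [-0.71,-0.845,-0.184,-0.172,-0.652,-0.642],
  [-0.71,-0.845,-0.184,-0.172,-0.652,-0.642],
  [-0.71,-0.845,-0.184,-0.172,-0.652,-0.642],
  [-0.71,-0.845,-0.184,-0.172,-0.652,-0.642],
  [-0.71,-0.845,-0.184,-0.172,-0.652,-0.642],
  [-0.71,-0.845,-0.184,-0.172,-0.652,-0.642],
  [-0.71,-0.845,-0.184,-0.172,-0.652,-0.642],
  [-0.71,-0.845,-0.184,-0.172,-0.652,-0.642],
  [-0.71,-0.845,-0.184,-0.172,-0.652,-0.642],
  [-0.71,-0.845,-0.184,-0.172,-0.652,-0.642],
  [-0.71,-0.845,-0.184,-0.172,-0.652,-0.642],
  [-0.71,-0.845,-0.184,-0.172,-0.652,-0.642],
], gripper=1)

```text
time_s: 4.87
eef_pos: [434.3, -174.4, 345.5]
orientation: [[-0.86, -0.112, 0.498], [-0.097, 0.994, 0.055], [-0.501, -0.001, -0.865]]
contact_force: [1.7, 0.3, 0.2]
opening: 85.4
finger_force: 0.0
```

Run:
```python
from plan import *
P=GRIP+4*PY-16*GZ
plan([P+110*GZ,P+40*GZ,P],RG)
s=bot.get_state();print(s['qpos'],s['contact_force'])
```

```text
t 4.8667 turn rows 0.018874846732877332
[ 0.016  -0.2079  0.0727] [-0.0022  0.0016 -0.0012] rows 4.23600503229149
[ 0.0161 -0.2077  0.1602] [-0.0022  0.0016 -0.0012] rows 1.678620143478648
[ 0.0162 -0.2076  0.2102] [-0.0022  0.0016 -0.0012] rows 0.9592115105592268
[-0.8668 -0.1848 -0.2068  1.2353  0.4282 -0.9101] [1.7454 0.3411 0.1778]
```

Call:
carry_out([
  [0.016,-0.208,0.073,0,0,0],
  [0.016,-0.208,0.073,0,0,0],
  [0.016,-0.208,0.073,0,0,0],
  [0.016,-0.208,0.073,0,0,0],
  [0.016,-0.208,0.073,0,0,0],
  [0.016,-0.208,0.073,0,0,0],
  [0.016,-0.208,0.073,0,0,0],
])

```text
time_s: 5.45
eef_pos: [471.4, -335.2, 287.5]
orientation: [[-0.861, -0.112, 0.496], [-0.096, 0.994, 0.058], [-0.5, 0.002, -0.866]]
contact_force: [-0.3, -0.2, 0.9]
opening: 85.3
finger_force: 0.0
```

Run:
```python
from plan import *
p=snap('side');q=snap('top')
A=cv2.resize(p['pixels'][210:340,210:360],(440,380));B=cv2.resize(q['pixels'][130:260,260:400],(409,380))[:,:350]
cv2.imwrite('pics/c2.png',np.hstack([A,B])[:,:,::-1])
for x in(p,q): marks(x,['grip','trigger_face'])
P=GRIP+4*PY-16*GZ
plan([P+110*GZ,P+40*GZ,P],RG)
s=bot.get_state();print(s['eef_pos'],s['contact_force'])
```

```text
grip [(array([583.9,   4.3,  -1.1]), 0.67), (array([ 520.8, -336.5,  203.6]), 0.59)]
trigger_face [(array([ 516.4, -297.1,  208.1]), 0.44)]
grip [(array([ 519.1, -339.6,  210.2]), 0.92), (array([653.1, 221.1,  26.8]), 0.4)]
trigger_face [(array([ 510.1, -295.4,  205.5]), 0.57)]
t 5.75 turn rows 0.017691409095160135
[ 0.0016 -0.0043 -0.0004] [-0.0014  0.0013  0.002 ] rows 0.08777112049471976
[ 0.0016 -0.0042  0.0871] [-0.0014  0.0013  0.002 ] rows 1.678620143478648
[ 0.0017 -0.0041  0.1371] [-0.0014  0.0013  0.002 ] rows 0.9592115105592268
[ 471.6953 -334.1007  289.2344] [-0.5671  0.4457  1.3439]
```

View pics/c2.png

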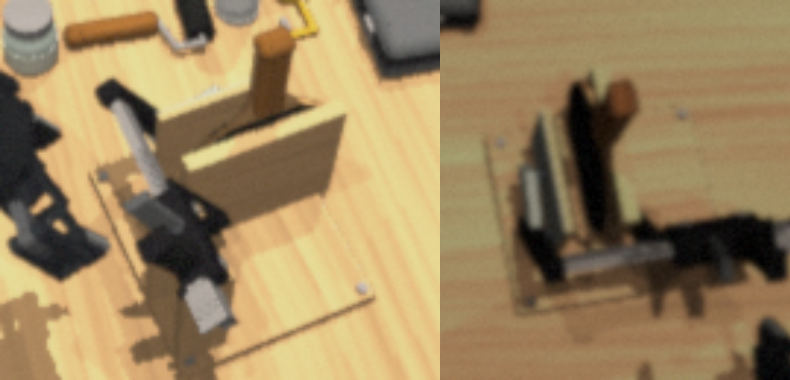

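The crops show the open gripper at left, in line with the grip axis, and the trigger and grip in the middle. They agree with the numbers, so I'll go in.

Call:
carry_out([
  [0.002,-0.004,0.045,0,0,0],
  [0.002,-0.004,0.087,0,0,0],
  [0.002,-0.004,0.1,0,0,0],
  [0.002,-0.004,0.115,0,0,0],
  [0.002,-0.004,0.125,0,0,0],
  [0.002,-0.004,0.137,0,0,0],
  [0.002,-0.004,0.137,0,0,0],
  [0.002,-0.004,0.137,0,0,0],
])

```text
time_s: 6.42
eef_pos: [525.1, -332.0, 192.6]
orientation: [[-0.86, -0.114, 0.497], [-0.098, 0.994, 0.057], [-0.5, -0.0, -0.866]]
contact_force: [0.3, -0.5, 1.4]
opening: 85.3
finger_force: 0.0
```

Call:
carry_out([
  [0,0,0,0,0,0],
  [0,0,0,0,0,0],
  [0,0,0,0,0,0],
], gripper=0.65)

```text
time_s: 6.67
eef_pos: [525.0, -332.6, 193.1]
orientation: [[-0.86, -0.113, 0.498], [-0.098, 0.994, 0.056], [-0.501, -0.001, -0.866]]
contact_force: [0.6, -0.4, 0.6]
opening: 55.8
finger_force: 0.0
```

Call:
carry_out([
  [0,0,0,0,0,0],
  [0,0,0,0,0,0],
  [0,0,0,0,0,0],
], gripper=0.5)

```text
time_s: 6.92
eef_pos: [524.4, -332.7, 194.9]
orientation: [[-0.86, -0.112, 0.498], [-0.098, 0.994, 0.054], [-0.501, -0.002, -0.865]]
contact_force: [-17.8, 2.4, 19.2]
opening: 42.8
finger_force: 12.6
```

Run:
```python
from plan import *
p=snap('side');q=snap('top')
A=cv2.resize(p['pixels'][210:340,210:360],(440,380));B=cv2.resize(q['pixels'][130:260,290:420],(380,380))[:,:350]
cv2.imwrite('pics/c3.png',np.hstack([A,B])[:,:,::-1])
for x in(p,q): marks(x,['grip','trigger_face'])
```

```text
grip [(array([ 517.7, -336.3,  206.8]), 0.86), (array([ 641. , -214.3,  269.7]), 0.35)]
trigger_face [(array([ 516.7, -305. ,  210.3]), 0.4)]
grip [(array([ 518.2, -336.9,  210.3]), 0.68)]
trigger_face [(array([ 509.2, -298.3,  208.2]), 0.61), (array([716. , 214.8,  23. ]), 0.19)]
```

View pics/c3.png

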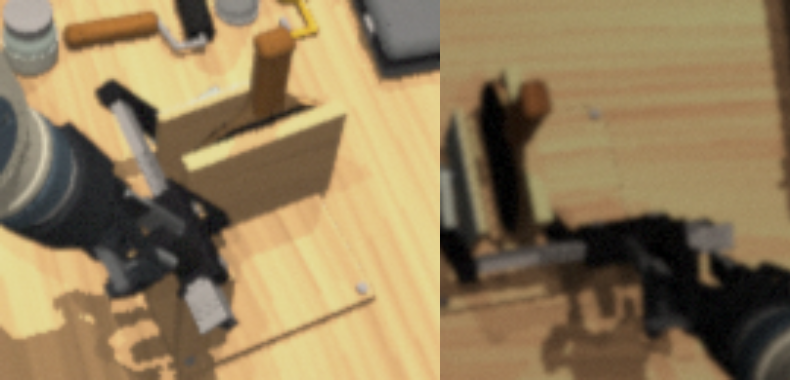

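Run:
```python
from plan import *
GX=np.cross(PY,GZ); M=np.stack([GX,PY,GZ])
img=np.full((560,800,3),255,np.uint8)
for k,n in enumerate(('side','top')):
    p=snap(n);X=cloud(p);m=~np.isnan(X[...,0]);L=(X-GRIP)@M.T
    m&=(abs(L[...,1])<95)&(abs(L[...,0])<45)&(L[...,2]>-70)&(L[...,2]<60)
    for l,c in zip(L[m],p['pixels'][m]):
        for j,a in enumerate((l[1],l[0])):
            o=(int(200+2*a)+400*j,int(130-2*l[2])+280*k)
            if 0<=o[0]-400*j<400: cv2.circle(img,o,2,tuple(int(v) for v in c[::-1]),-1)
cv2.putText(img,'y-z side | x-z',(5,15),0,.5,(0,0,255))
for k in(0,1):
  for z in(20,15,0,-16,-44): cv2.line(img,(0,130-2*z+280*k),(12,130-2*z+280*k),(0,0,255),1)
  for y in(-46,-9,9,33,41): cv2.line(img,(200+2*y,265+280*k),(200+2*y,278+280*k),(0,0,255),1)
cv2.imwrite('pics/d1.png',img)
s=bot.get_state();print(s['contact_force'],s['opening'],s['finger_force'],(s['eef_pos']-GRIP)@M.T, s['moment'])
```

```text
[-16.8808   3.0097  19.9438] 42.700711060301735 12.492990572936833 [ -0.4523   2.8592 -14.2968] [1.1286 1.7158 0.9388]
```

View pics/d1.png

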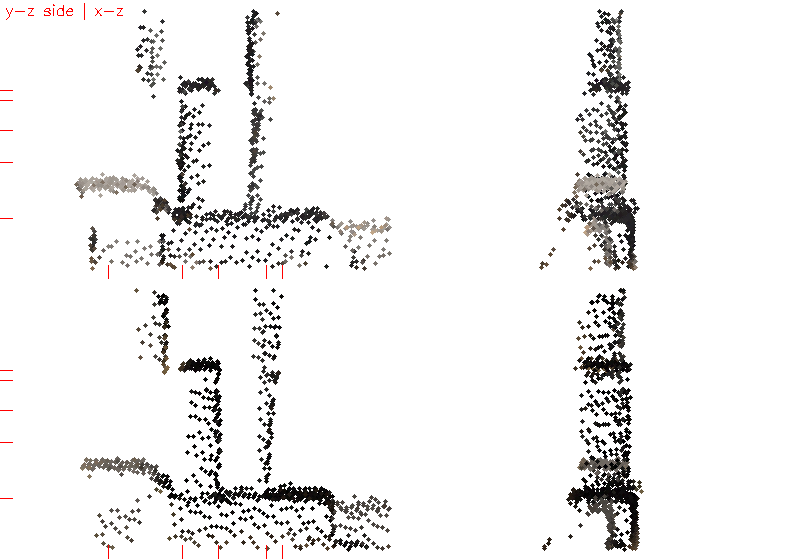

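The profile is clear. The right fingertip sits on top of the trigger blade and the left one ends near z +17, so the open tips are about 30 mm behind the nominal TCP. I'll open and go in 27 mm deeper.

Call:
carry_out([
  [0,0,0,0,0,0],
  [0,0,0,0,0,0],
  [0,0,0,0,0,0],
  [0,0.002,0.01,0,0,0],
  [0,0.002,0.02,0,0,0],
  [0,0.002,0.026,0,0,0],
  [0,0.002,0.032,0,0,0],
  [0,0.002,0.032,0,0,0],
], gripper=1)

```text
time_s: 7.98
eef_pos: [537.8, -328.5, 168.6]
orientation: [[-0.861, -0.114, 0.496], [-0.098, 0.994, 0.058], [-0.499, 0.002, -0.866]]
contact_force: [-0.2, 0.4, 0.1]
opening: 85.4
finger_force: 0.0
```

Call:
carry_out([
  [0,0,0,0,0,0],
  [0,0,0,0,0,0],
  [0,0,0,0,0,0],
], gripper=0.65)

```text
time_s: 8.23
eef_pos: [537.6, -328.5, 170.4]
orientation: [[-0.86, -0.114, 0.497], [-0.098, 0.994, 0.058], [-0.5, 0.001, -0.866]]
contact_force: [-1.3, 4.4, 2.6]
opening: 55.9
finger_force: 2.2
```

Call:
carry_out([
  [0,0,0,0,0,0],
  [0,0,0,0,0,0],
  [0,0,0,0,0,0],
  [0,0,0,0,0,0],
], gripper=0.34)

```text
time_s: 8.57
eef_pos: [537.4, -329.3, 170.9]
orientation: [[-0.86, -0.113, 0.497], [-0.098, 0.994, 0.056], [-0.501, -0.001, -0.866]]
contact_force: [-5.1, 0.2, 5.3]
opening: 29.7
finger_force: 44.6
```

Call:
carry_out([
  [0,0,0,0,0,0],
  [0,0,0,0,0,0],
  [0,0,0,0,0,0],
  [0,0,0,0,0,0],
  [0,0,0,0,0,0],
], gripper=1)

```text
time_s: 8.98
eef_pos: [537.7, -329.5, 170.3]
orientation: [[-0.86, -0.113, 0.497], [-0.098, 0.994, 0.056], [-0.5, -0.001, -0.866]]
contact_force: [-0.3, 0.6, 0.6]
opening: 85.2
finger_force: 0.0
```

```bash
cat > jaw.py <<'E'
from plan import *
def jaw(n):
    p=snap(n);X=cloud(p);Q=(X-np.array([614.9,-247.3,0]))@np.stack([PX,PY,PZ]).T
    m=(abs(Q[...,2]-170)<6)&(Q[...,0]<-55)&(Q[...,0]>-130)&(Q[...,1]>0)&(Q[...,1]<150)
    print(n,'jaw pts',m.sum(),'y pct',np.percentile(Q[m][:,1],[5,50,95]) if m.any() else '')
    m=(abs(Q[...,2]-155)<9)&(abs(Q[...,0]+75)<12)&(Q[...,1]<-100)
    print('bar end y',np.percentile(Q[m][:,1],[2,5]) if m.any() else '')
    return p,Q
E
python3 - <<'E'
from jaw import *
jaw('side');jaw('top')
E
```

```text
side jaw pts 140 y pct [ 6.875  73.8313 93.6984]
bar end y [-139.2176 -138.8515]
top jaw pts 150 y pct [ 7.6413 71.1626 96.2971]
bar end y [-478.2553 -474.1768]
```

The first full stroke registered and home is at an opening of 29.7 mm. Repeating.

Call:
carry_out([
  [0,0,0,0,0,0],
  [0,0,0,0,0,0],
  [0,0,0,0,0,0],
  [0,0,0,0,0,0],
  [0,0,0,0,0,0],
  [0,0,0,0,0,0],
  [0,0,0,0,0,0],
], gripper=0.34)

```text
time_s: 9.67
eef_pos: [537.4, -329.3, 170.5]
orientation: [[-0.86, -0.113, 0.497], [-0.098, 0.994, 0.056], [-0.5, -0.0, -0.866]]
contact_force: [-4.3, -0.9, 4.3]
opening: 30.3
finger_force: 45.5
```

Call:
carry_out([
  [0,0,0,0,0,0],
  [0,0,0,0,0,0],
  [0,0,0,0,0,0],
  [0,0,0,0,0,0],
  [0,0,0,0,0,0],
  [0,0,0,0,0,0],
], gripper=1)

```text
time_s: 10.17
eef_pos: [537.7, -329.3, 170.3]
orientation: [[-0.86, -0.113, 0.497], [-0.098, 0.994, 0.056], [-0.5, -0.0, -0.866]]
contact_force: [0.2, -0.2, 1.1]
opening: 85.1
finger_force: 0.0
```

Call:
carry_out([
  [0,0,0,0,0,0],
  [0,0,0,0,0,0],
  [0,0,0,0,0,0],
  [0,0,0,0,0,0],
  [0,0,0,0,0,0],
  [0,0,0,0,0,0],
  [0,0,0,0,0,0],
], gripper=0.34)

```text
time_s: 10.75
eef_pos: [537.4, -329.3, 170.6]
orientation: [[-0.86, -0.113, 0.497], [-0.098, 0.994, 0.056], [-0.5, -0.0, -0.866]]
contact_force: [-4.9, -0.8, 4.4]
opening: 29.7
finger_force: 45.4
```

Call:
carry_out([
  [0,0,0,0,0,0],
  [0,0,0,0,0,0],
  [0,0,0,0,0,0],
  [0,0,0,0,0,0],
  [0,0,0,0,0,0],
  [0,0,0,0,0,0],
], gripper=1)

```text
time_s: 11.25
eef_pos: [537.7, -329.4, 170.3]
orientation: [[-0.86, -0.113, 0.497], [-0.098, 0.994, 0.056], [-0.5, -0.0, -0.866]]
contact_force: [-0.1, 0.1, 0.3]
opening: 85.3
finger_force: 0.0
```

Run:
```python
from jaw import *
jaw('side');jaw('top')
```

```text
side jaw pts 105 y pct [ 4.3733 62.6795 78.2136]
bar end y [-154.4956 -154.2414]
top jaw pts 132 y pct [ 7.4308 64.1501 81.3478]
bar end y [-477.6572 -472.073 ]
```

Call:
carry_out([
  [0,0,0,0,0,0],
  [0,0,0,0,0,0],
  [0,0,0,0,0,0],
  [0,0,0,0,0,0],
  [0,0,0,0,0,0],
  [0,0,0,0,0,0],
  [0,0,0,0,0,0],
], gripper=0.34)

```text
time_s: 11.93
eef_pos: [537.4, -329.3, 170.6]
orientation: [[-0.86, -0.113, 0.497], [-0.098, 0.994, 0.056], [-0.5, -0.0, -0.866]]
contact_force: [-4.2, -1.0, 4.5]
opening: 30.3
finger_force: 45.4
```

Call:
carry_out([
  [0,0,0,0,0,0],
  [0,0,0,0,0,0],
  [0,0,0,0,0,0],
  [0,0,0,0,0,0],
  [0,0,0,0,0,0],
  [0,0,0,0,0,0],
], gripper=1)

```text
time_s: 12.43
eef_pos: [537.7, -329.4, 170.3]
orientation: [[-0.86, -0.113, 0.497], [-0.098, 0.994, 0.056], [-0.5, -0.0, -0.866]]
contact_force: [-0.4, -0.7, -0.2]
opening: 85.8
finger_force: 0.0
```

Call:
carry_out([
  [0,0,0,0,0,0],
  [0,0,0,0,0,0],
  [0,0,0,0,0,0],
  [0,0,0,0,0,0],
  [0,0,0,0,0,0],
  [0,0,0,0,0,0],
  [0,0,0,0,0,0],
], gripper=0.34)

```text
time_s: 13.02
eef_pos: [537.4, -329.2, 170.6]
orientation: [[-0.86, -0.113, 0.497], [-0.098, 0.994, 0.056], [-0.5, -0.0, -0.866]]
contact_force: [-5.9, -1.0, 5.5]
opening: 30.4
finger_force: 45.4
```

Call:
carry_out([
  [0,0,0,0,0,0],
  [0,0,0,0,0,0],
  [0,0,0,0,0,0],
  [0,0,0,0,0,0],
  [0,0,0,0,0,0],
  [0,0,0,0,0,0],
], gripper=1)

```text
time_s: 13.52
eef_pos: [537.7, -329.4, 170.3]
orientation: [[-0.86, -0.113, 0.497], [-0.098, 0.994, 0.056], [-0.5, -0.0, -0.866]]
contact_force: [-0.3, -0.1, -0.7]
opening: 85.1
finger_force: 0.0
```

Run:
```python
from jaw import *
jaw('side');jaw('top')
```

```text
side jaw pts 94 y pct [ 8.435  49.3938 62.7671]
bar end y [-170.1715 -169.4723]
top jaw pts 111 y pct [ 8.802  52.1132 66.2478]
bar end y [-477.214  -468.8887]
```

Five full strokes have the jaw at about 40 mm. I'll add a half stroke as insurance, then let go and hold for 2 s.

Call:
carry_out([
  [0,0,0,0,0,0],
  [0,0,0,0,0,0],
  [0,0,0,0,0,0],
  [0,0,0,0,0,0],
  [0,0,0,0,0,0],
], gripper=0.53)

```text
time_s: 14.03
eef_pos: [537.3, -326.7, 170.1]
orientation: [[-0.86, -0.115, 0.497], [-0.098, 0.993, 0.061], [-0.501, 0.004, -0.866]]
contact_force: [-4.9, 11.7, 5.2]
opening: 45.3
finger_force: 5.7
```

Call:
carry_out([
  [0,0,0,0,0,0],
  [0,0,0,0,0,0],
  [0,0,0,0,0,0],
  [0,0,0,0,0,0],
  [0,0,0,0,0,0],
  [0,0,0,0,0,0],
  [0,0,0,0,0,0],
  [0,0,0,0,0,0],
  [0,0,0,0,0,0],
  [0,0,0,0,0,0],
  [0,0,0,0,0,0],
  [0,0,0,0,0,0],
], gripper=1)

```text
time_s: 15.03
eef_pos: [537.6, -329.2, 170.2]
orientation: [[-0.86, -0.113, 0.497], [-0.098, 0.994, 0.057], [-0.5, -0.0, -0.866]]
contact_force: [0.6, -0.6, 1.2]
opening: 85.6
finger_force: 0.0
```

Run:
```python
from jaw import *
GX=np.cross(PY,GZ); M=np.stack([GX,PY,GZ])
for n in('side','top'):
    p,Q=jaw(n);marks(p,['release_tab','grip','trigger_face'])
    for a,b in((570,-1),):
        m=(abs(Q[...,2]-150)<4)&(Q[...,0]>60)&(Q[...,0]<100)&(Q[...,1]>-10)&(Q[...,1]<80); print('plate-top y hist',np.histogram(Q[m][:,1],bins=range(-10,80,6))[0])
P=GRIP-47*PY-28*GZ
plan([GRIP+5*PY-41*GZ+80*GZ],RG)
s=bot.get_state();print((s['eef_pos']-GRIP)@M.T)
```

```text
side jaw pts 102 y pct [ 7.0869 49.0395 63.6272]
bar end y [-170.2987 -169.8306]
release_tab [(array([ 532.2, -383.8,  184.9]), 0.6)]
grip [(array([ 521.5, -338. ,  207.7]), 0.89)]
trigger_face [(array([ 641.9, -217.5,   19. ]), 0.43), (array([ 516.8, -299.1,  207.3]), 0.41), (array([ 532.3, -381.9,  180.2]), 0.23)]
plate-top y hist [ 0  0  6 35 32 21  5  2  0  0  0  0  0  0]
top jaw pts 103 y pct [ 6.9534 53.0005 65.9258]
bar end y [-479.1369 -467.1746]
release_tab [(array([ 536.8, -380.4,  188.1]), 0.59)]
grip [(array([ 516.5, -336.1,  208.6]), 0.69)]
trigger_face [(array([570.7, 237.1,   8.3]), 0.55), (array([ 509.5, -296.6,  210.5]), 0.46)]
plate-top y hist [ 0  0  0  9 18 19  8  7  0  0  0  0  0  0]
t 15.4333 turn rows 0.0018799061912469642
[-0.0013  0.0002 -0.1018] [-0.0001  0.0003 -0.    ] rows 1.9522693721090818
[ -1.0564   4.8623 -42.4026]
```

At the half squeeze the trigger took about 12 N, so the plate is loaded on the bat. I'll retreat along the grip axis.

Call:
carry_out([
  [0,0,-0.05,0,0,0],
  [0,0,-0.1,0,0,0],
  [0,0,-0.14,0,0,0],
  [0,0,-0.14,0,0,0],
  [0,0,-0.14,0,0,0],
  [0,0,-0.14,0,0,0],
], gripper=1)

```text
time_s: 15.93
eef_pos: [481.9, -335.5, 266.6]
orientation: [[-0.861, -0.113, 0.497], [-0.097, 0.994, 0.057], [-0.5, 0.0, -0.866]]
contact_force: [0.1, 0.3, -1.0]
opening: 85.4
finger_force: 0.0
```

```bash
cat >> plan.py <<'E'
a=np.radians(12);RT=frame(np.cos(a)*PY+np.sin(a)*GZ,-GZ*np.cos(a)+PY*np.sin(a))
E
python3 - <<'E'
from plan import *
B=GRIP-52*PY
plan([B+60*GZ,B+17*GZ,B-13*GZ],RT)
E
```

```text
t 15.9333 turn rows 1.676187981440334
[-0.0018 -0.0711  0.0114] [-0.2667  0.0001 -0.0007] rows 1.3825659207272534
[-0.0018 -0.0711  0.0651] [-0.2667  0.0001 -0.0007] rows 1.0311523738511692
[-0.0018 -0.0711  0.1026] [-0.2667  0.0001 -0.0007] rows 0.7194086329194205
```

Call:
carry_out([
  [-0.002,-0.071,0.0,-0.267,0,0],
  [-0.002,-0.071,0.01,-0.267,0,0],
  [-0.002,-0.071,0.03,-0.267,0,0],
  [-0.002,-0.071,0.05,-0.267,0,0],
  [-0.002,-0.071,0.065,-0.267,0,0],
  [-0.002,-0.071,0.08,-0.267,0,0],
  [-0.002,-0.071,0.09,-0.267,0,0],
  [-0.002,-0.071,0.1,-0.267,0,0],
  [-0.002,-0.071,0.1,-0.267,0,0],
], gripper=0)

```text
time_s: 16.68
eef_pos: [529.9, -386.2, 196.6]
orientation: [[-0.861, -0.215, 0.461], [-0.098, 0.959, 0.265], [-0.499, 0.183, -0.847]]
contact_force: [-0.6, 0.7, 0.6]
opening: -0.1
finger_force: 0.0
```

Run:
```python
from plan import *
GX=np.cross(PY,GZ); M=np.stack([GX,PY,GZ])
img=np.full((560,800,3),255,np.uint8)
for k,n in enumerate(('side','top')):
    p=snap(n);X=cloud(p);m=~np.isnan(X[...,0]);L=(X-GRIP)@M.T
    m&=(abs(L[...,1])<95)&(abs(L[...,0])<45)&(L[...,2]>-70)&(L[...,2]<60)
    for l,c in zip(L[m],p['pixels'][m]):
        for j,a in enumerate((l[1],l[0])):
            o=(int(200+2*a)+400*j,int(130-2*l[2])+280*k)
            if 0<=o[0]-400*j<400: cv2.circle(img,o,2,tuple(int(v) for v in c[::-1]),-1)
cv2.imwrite('pics/d2.png',img)
s=bot.get_state();print(s['contact_force'],s['opening'],s['finger_force'],(s['eef_pos']-GRIP)@M.T)
```

```text
[ 0.365  -0.7716 -0.0799] -0.09837557459031786 0.0 [  0.588  -51.6055 -10.5954]
```

View pics/d2.png

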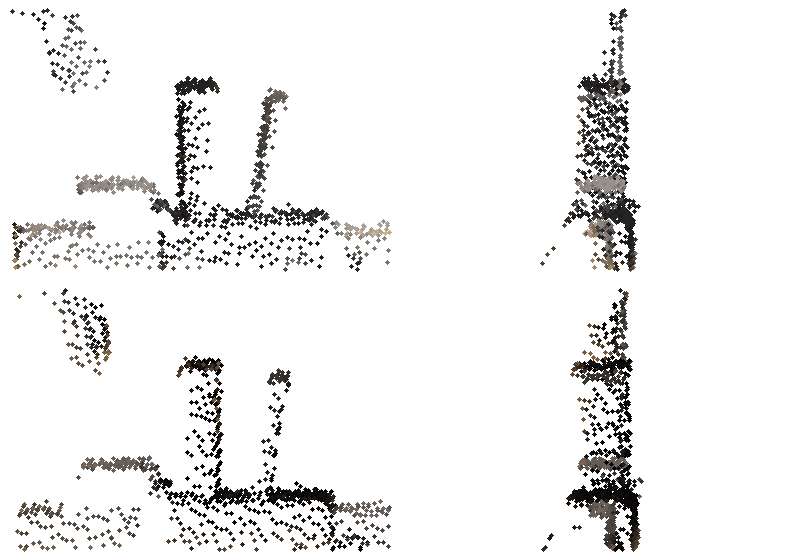

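The shut tip is at about (y -55, z +20) and the tab top is at z -27, so there are about 45 mm left to go.

Call:
carry_out([
  [0,-0.008,0.02,0,0,0],
  [0,-0.008,0.035,0,0,0],
  [0,-0.008,0.045,0,0,0],
  [0,-0.008,0.05,0,0,0],
  [0,-0.008,0.05,0,0,0],
  [0,-0.008,0.05,0,0,0],
])

```text
time_s: 17.28
eef_pos: [549.4, -383.0, 164.4]
orientation: [[-0.86, -0.214, 0.463], [-0.098, 0.96, 0.262], [-0.5, 0.18, -0.847]]
contact_force: [0.1, -0.0, 0.5]
opening: -0.1
finger_force: 0.0
```

Call:
carry_out([
  [0,0,0.002,0,0,0],
  [0,0,0.004,0,0,0],
  [0,0,0.006,0,0,0],
])

```text
time_s: 17.53
eef_pos: [551.6, -381.9, 160.0]
orientation: [[-0.86, -0.214, 0.463], [-0.098, 0.96, 0.261], [-0.501, 0.179, -0.847]]
contact_force: [-0.5, 0.5, 0.9]
opening: 0.3
finger_force: 0.6
```

Call:
carry_out([
  [0,0,0.001,0,0,0],
  [0,0,0.003,0,0,0],
  [0,0,0.003,0,0,0],
])

```text
time_s: 17.78
eef_pos: [552.8, -381.8, 158.1]
orientation: [[-0.86, -0.214, 0.463], [-0.098, 0.96, 0.261], [-0.5, 0.179, -0.847]]
contact_force: [-1.0, -2.9, 2.3]
opening: 0.2
finger_force: 1.7
```

Call:
carry_out([
  [0,0,0.002,0,0,0],
  [0,0,0.004,0,0,0],
  [0,0,0.005,0,0,0],
  [0,0,0.005,0,0,0],
])

```text
time_s: 18.12
eef_pos: [554.8, -380.5, 154.4]
orientation: [[-0.86, -0.214, 0.463], [-0.098, 0.96, 0.261], [-0.501, 0.179, -0.847]]
contact_force: [-1.7, -5.1, 4.2]
opening: 0.3
finger_force: 2.8
```

Call:
carry_out([
  [0,0,0.001,0,0,0],
  [0,0,0.003,0,0,0],
  [0,0,0.003,0,0,0],
])

```text
time_s: 18.37
eef_pos: [555.6, -380.6, 153.3]
orientation: [[-0.86, -0.213, 0.463], [-0.098, 0.961, 0.259], [-0.501, 0.178, -0.847]]
contact_force: [-6.6, -6.7, 9.1]
opening: -0.4
finger_force: 6.2
```

Run:
```python
from jaw import *
jaw('side');jaw('top')
```

```text
side jaw pts 131 y pct [  8.8955  83.7298 103.0631]
bar end y [-128.9599 -128.6788]
top jaw pts 157 y pct [  8.7772  79.1077 106.3547]
bar end y [-480.1265 -476.9657]
```

The jaw has sprung fully open. I'll retreat and locate the bat.

Call:
carry_out([
  [0,0,0,0,0,0],
  [0,0,-0.05,0,0,0],
  [0,0,-0.1,0,0,0],
  [0,0,-0.15,0,0,0],
  [0,0,-0.18,0,0,0],
  [0,0,-0.18,0,0,0],
  [0,0,-0.18,0,0,0],
], gripper=1)

```text
time_s: 19.05
eef_pos: [488.9, -417.5, 274.6]
orientation: [[-0.86, -0.213, 0.463], [-0.097, 0.96, 0.261], [-0.501, 0.18, -0.847]]
contact_force: [0.2, 0.8, -1.1]
opening: 83.1
finger_force: 0.0
```

Run:
```python
from jaw import *
acc=[]
for n in('side','top'):
    p,Q=jaw(n);marks(p,['bat','bat_end','slot'])
    m=(Q[...,0]>-20)&(Q[...,0]<80)&(Q[...,1]>-10)&(Q[...,1]<70)
    for h in(180,200,220,240,255,270):
        k=m&(abs(Q[...,2]-h)<5)
        if k.sum()>3: print(h,k.sum(),'x',np.percentile(Q[k][:,0],[3,97]),'y',np.percentile(Q[k][:,1],[3,97]))
s=bot.get_state();print(s['qpos'],s['eef_pos'])
```

```text
side jaw pts 136 y pct [  5.5836  76.3825 102.3784]
bar end y [-129.5938 -129.4367]
bat [(array([649. , 218.8,  25.1]), 0.91), (array([715.7, 210.5,  27. ]), 0.77), (array([392.2, -28.2,  -0.2]), 0.73)]
bat_end [(array([ 643.6, -217.4,  270.5]), 0.83)]
slot [(array([ 641.6, -218.8,   15.4]), 0.97), (array([583.7,   6.8,   0.1]), 0.17)]
180 37 x [ 8.8314 50.8873] y [15.9929 30.4793]
200 31 x [17.1652 42.0877] y [16.122  33.3487]
220 31 x [17.1167 42.5585] y [15.82   30.6437]
240 30 x [16.8765 39.0807] y [15.666 33.222]
255 31 x [16.4422 42.0685] y [15.9443 29.5221]
270 102 x [17.1783 44.1085] y [15.6242 35.7779]
top jaw pts 144 y pct [  5.1285  74.5898 106.0274]
bar end y [-479.4503 -470.8114]
bat [(array([718.5, 212.5,  24.4]), 0.95), (array([ 644.2, -219.8,   15.1]), 0.56), (array([652.9, 221.8,  24.7]), 0.55)]
bat_end [(array([ 644.6, -220.6,  268.4]), 0.61)]
slot [(array([ 641.8, -213. ,   19.1]), 0.81)]
180 21 x [ 9.4651 37.0753] y [25.5437 39.5883]
200 18 x [17.5476 42.4021] y [26.1993 40.2331]
220 18 x [17.404  41.4453] y [24.8181 39.9994]
240 17 x [17.9292 42.1776] y [25.7154 40.0449]
255 12 x [18.0093 35.1258] y [22.8244 39.9388]
270 114 x [17.3323 45.4399] y [19.0725 40.0821]
[-1.1144  0.3594  0.2229  1.473   0.5595 -1.2957] [ 489.3684 -416.5643  273.4835]
```

The bat stands upright, with its handle centre at about (642, -217) and its end at z 270. Next I'll plan the grasp from above, closing along press x.

```bash
cat >> plan.py <<'E'
RB=frame(PX,[0,0,-1])
def half(Rt,f=.5):
    R=np.array(bot.get_state()['orientation']);return R@Ro.from_rotvec(f*Ro.from_matrix(R.T@Rt).as_rotvec()).as_matrix()
E
python3 - <<'E'
from plan import *
plan([[480,-400,340],[590,-300,390]],half(RB))
E
```

```text
t 19.45 turn rows 6.802321825609877
[-0.0335  0.0375 -0.0704] [0.3657 0.1585 1.0063] rows 1.659116401770198
[-0.1953  0.1392 -0.0269] [0.3657 0.1585 1.0063] rows 3.761243918790916
```

Call:
carry_out([
  [-0.034,0.038,-0.07,0,0,0],
  [-0.034,0.038,-0.07,0,0,0],
  [-0.195,0.139,-0.027,0.366,0.158,1.0],
  [-0.195,0.139,-0.027,0.366,0.158,1.0],
  [-0.195,0.139,-0.027,0.366,0.158,1.0],
  [-0.195,0.139,-0.027,0.366,0.158,1.0],
  [-0.195,0.139,-0.027,0.366,0.158,1.0],
  [-0.195,0.139,-0.027,0.366,0.158,1.0],
  [-0.195,0.139,-0.027,0.366,0.158,1.0],
  [-0.195,0.139,-0.027,0.366,0.158,1.0],
  [-0.195,0.139,-0.027,0.366,0.158,1.0],
  [-0.195,0.139,-0.027,0.366,0.158,1.0],
])

```text
time_s: 20.45
eef_pos: [590.0, -300.2, 390.2]
orientation: [[-0.76, 0.576, 0.3], [0.611, 0.791, 0.03], [-0.22, 0.206, -0.953]]
contact_force: [0.2, -0.1, -0.5]
opening: 85.6
finger_force: 0.0
```

Run:
```python
from plan import *
plan([[642,-217.2,360],[642,-217.2,205]],RB)
```

```text
t 20.45 turn rows 6.862327760068475
[0.0222 0.1117 0.0586] [0.3665 0.1621 1.0157] rows 2.457577897340097
[0.0649 0.0718 0.2433] [0.3665 0.1621 1.0157] rows 3.717026378896882
```

Call:
carry_out([
  [0.022,0.112,0.059,0.366,0.162,1.0],
  [0.022,0.112,0.059,0.366,0.162,1.0],
  [0.022,0.112,0.059,0.366,0.162,1.0],
  [0.022,0.112,0.059,0.366,0.162,1.0],
  [0.022,0.112,0.059,0.366,0.162,1.0],
  [0.022,0.112,0.059,0.366,0.162,1.0],
  [0.022,0.112,0.059,0.366,0.162,1.0],
  [0.022,0.112,0.059,0.366,0.162,1.0],
  [0.022,0.112,0.059,0.366,0.162,1.0],
  [0.022,0.112,0.059,0.366,0.162,1.0],
])

```text
time_s: 21.28
eef_pos: [642.2, -218.4, 359.9]
orientation: [[-0.126, 0.992, 0.001], [0.992, 0.126, -0.002], [-0.002, 0.001, -1.0]]
contact_force: [-0.6, -0.8, 0.9]
opening: 85.5
finger_force: 0.0
```

Run:
```python
from plan import *
plan([[642,-217.2,360],[642,-217.2,205]],RB)
p=snap('side');marks(p,['bat_end'])
```

```text
t 21.2833 turn rows 0.10136779412305959
[ 0.0015 -0.     -0.0002] [0.0014 0.0024 0.0159] rows 0.029804491729727343
[ 0.0019 -0.0002  0.1936] [0.0014 0.0024 0.0159] rows 3.717026378896882
bat_end [(array([ 644.4, -218.1,  270.3]), 0.66)]
```

Call:
carry_out([
  [0.001,0.001,0.05,0,0,0.016],
  [0.001,0.001,0.1,0,0,0.016],
  [0.001,0.001,0.13,0,0,0.016],
  [0.001,0.001,0.15,0,0,0.016],
  [0.001,0.001,0.17,0,0,0.016],
  [0.001,0.001,0.185,0,0,0.016],
  [0.001,0.001,0.194,0,0,0.016],
  [0.001,0.001,0.194,0,0,0.016],
])

```text
time_s: 22.05
eef_pos: [641.9, -217.0, 204.2]
orientation: [[-0.11, 0.994, -0.001], [0.994, 0.11, -0.001], [-0.001, -0.001, -1.0]]
contact_force: [-0.3, -0.3, -0.0]
opening: 85.5
finger_force: 0.0
```

Call:
carry_out([
  [0,0,0,0,0,0],
  [0,0,0,0,0,0],
  [0,0,0,0,0,0],
  [0,0,0,0,0,0],
  [0,0,0,0,0,0],
  [0,0,0,0,0,0],
  [0,0,0,0,0,0],
  [0,0,0,0,0,0],
], gripper=0)

```text
time_s: 22.72
eef_pos: [643.2, -217.2, 205.6]
orientation: [[-0.11, 0.994, 0.001], [0.994, 0.11, -0.002], [-0.002, 0.001, -1.0]]
contact_force: [-0.1, 1.9, 5.5]
opening: 27.1
finger_force: 59.5
```

Gripped at 27 mm. Lifting straight up.

Call:
carry_out([
  [0,0,-0.02,0,0,0],
  [0,0,-0.05,0,0,0],
  [0,0,-0.09,0,0,0],
  [0,0,-0.13,0,0,0],
  [0,0,-0.17,0,0,0],
  [0,0,-0.21,0,0,0],
  [0,0,-0.25,0,0,0],
  [0,0,-0.25,0,0,0],
  [0,0,-0.25,0,0,0],
  [0,0,-0.25,0,0,0],
])

```text
time_s: 23.55
eef_pos: [633.3, -213.7, 385.4]
orientation: [[-0.109, 0.994, 0.018], [0.994, 0.109, -0.009], [-0.011, 0.017, -1.0]]
contact_force: [-0.1, 0.2, -1.7]
opening: 27.2
finger_force: 62.2
```

```bash
cat > b.py <<'E'
from plan import *
for n in('side','top'):
    p=snap(n,'g_%s_%d.png'%(n,1000*bot.get_state()['time_s']));marks(p,['bat','bat_end','holder_free','seat','bat_a_end'])
s=bot.get_state();print(s['eef_pos'],s['opening'],s['finger_force'],s['contact_force'],s['moment'])
E
python3 b.py
```

```text
bat [(array([ 639.7, -216.9,  194.8]), 0.95), (array([648.7, 218.2,  26.5]), 0.82), (array([717. , 212.3,  23.3]), 0.77)]
bat_end [(array([ 629.8, -211.5,  451.1]), 0.92), (array([591.8, 234.8, 249.7]), 0.48)]
holder_free [(array([571.3, 235. ,   9.9]), 0.72)]
seat [(array([578.3, 234.9,  25.9]), 0.57)]
bat_a_end [(array([595.4, 234.5, 248. ]), 0.83)]
bat [(array([650.8, 220.3,  25.8]), 0.87), (array([717.8, 211.7,  22.3]), 0.81)]
bat_end []
holder_free [(array([572.5, 235.2,  11.7]), 0.84)]
seat [(array([576.2, 241.3,  26.5]), 0.86)]
bat_a_end [(array([593.6, 227.6, 246.7]), 0.97)]
[ 633.8596 -213.9693  387.2111] 27.27983225448712 62.17805027961731 [-0.149  -0.2357 -2.0467] [-0.0416  0.0005 -0.0105]
```

The bat is held cleanly. Its end is 65 mm behind the TCP, so its origin is 190 mm ahead. Next is the transfer.

```bash
cat >> plan.py <<'E'
hy_=np.radians(-9);HX=np.array([np.cos(hy_),np.sin(hy_),0]);HY=np.array([-np.sin(hy_),np.cos(hy_),0]);HO=np.array([572.5,234,11.7])
b_=np.radians(27);BZ=-np.sin(b_)*HX+np.cos(b_)*PZ;RH=frame(HY,-BZ)
O=HO+9*HX+14.5*PZ
E
python3 - <<'E'
from plan import *
print(O+190*BZ)
plan([[560,-150,410],[450,-30,410]],half(RH))
E
```

```text
[496.193  246.0858 195.4912]
t 24.15 turn rows 5.4677273536888675
[ 0.0892 -0.0824 -0.0314] [-0.1899 -0.2402 -0.8143] rows 2.4060596005106065
[ 0.2533 -0.2026 -0.036 ] [-0.1899 -0.2402 -0.8143] rows 3.903793907937579
```

Call:
carry_out([
  [0.04,-0.04,-0.02,0,0,0],
  [0.09,-0.08,-0.031,0,0,0],
  [0.09,-0.08,-0.031,0,0,0],
  [0.13,-0.12,-0.033,-0.1,-0.12,-0.4],
  [0.17,-0.16,-0.034,-0.1,-0.12,-0.4],
  [0.21,-0.18,-0.035,-0.19,-0.24,-0.814],
  [0.253,-0.203,-0.036,-0.19,-0.24,-0.814],
  [0.253,-0.203,-0.036,-0.19,-0.24,-0.814],
  [0.253,-0.203,-0.036,-0.19,-0.24,-0.814],
  [0.253,-0.203,-0.036,-0.19,-0.24,-0.814],
  [0.253,-0.203,-0.036,-0.19,-0.24,-0.814],
  [0.253,-0.203,-0.036,-0.19,-0.24,-0.814],
])

```text
time_s: 25.15
eef_pos: [450.0, -30.6, 409.8]
orientation: [[-0.653, 0.722, 0.229], [0.718, 0.686, -0.117], [-0.241, 0.088, -0.966]]
contact_force: [-0.3, 0.3, -2.0]
opening: 27.5
finger_force: 62.3
```

Run:
```python
from plan import *
T=O+190*BZ
plan([[400,130,430],T+190*BZ-8*HX,T+150*BZ],RH)
print(T+190*BZ, bot.get_state()['opening'])
```

```text
t 25.15 turn rows 5.493830056850195
[ 0.1788  0.0948 -0.0622] [-0.1908 -0.2414 -0.8182] rows 4.061615084709112
[ 0.3133  0.2027 -0.0016] [-0.1908 -0.2414 -0.8182] rows 3.5064245826730946
[0.2993 0.2186 0.0494] [-0.1908 -0.2414 -0.8182] rows 1.0601999340729824
[410.9968 259.5796 364.7825] 27.540944177866756
```

Call:
carry_out([
  [0.09,0.05,-0.04,-0.095,-0.12,-0.41],
  [0.18,0.095,-0.062,-0.095,-0.12,-0.41],
  [0.18,0.095,-0.062,-0.191,-0.241,-0.818],
  [0.18,0.095,-0.062,-0.191,-0.241,-0.818],
  [0.18,0.095,-0.062,-0.191,-0.241,-0.818],
  [0.24,0.14,-0.04,-0.191,-0.241,-0.818],
  [0.313,0.203,-0.002,-0.191,-0.241,-0.818],
  [0.313,0.203,-0.002,-0.191,-0.241,-0.818],
  [0.313,0.203,-0.002,-0.191,-0.241,-0.818],
  [0.313,0.203,-0.002,-0.191,-0.241,-0.818],
  [0.313,0.203,-0.002,-0.191,-0.241,-0.818],
  [0.313,0.203,-0.002,-0.191,-0.241,-0.818],
])

```text
time_s: 26.15
eef_pos: [403.0, 260.8, 364.9]
orientation: [[-0.88, 0.155, 0.448], [0.138, 0.988, -0.071], [-0.454, -0.001, -0.891]]
contact_force: [0.5, 0.8, -1.3]
opening: 27.3
finger_force: 62.3
```

```bash
cat > rk.py <<'E'
from plan import *
T=O+190*BZ
plan([T+100*BZ,T+40*BZ,T+10*BZ,T],RH)
s=bot.get_state();R=s['orientation'];b=s['eef_pos']+190*R[:,2]
H=np.stack([HX,HY,PZ]);print('bat origin in holder by kin',H@(b-HO),'F',s['contact_force'],s['opening'])
for n in('side','top'):
    p=snap(n)
    for t in('bat','bat_end'):
        print(n,t,[(H@(np.array(d['at'])-HO),round(d['score'],2)) for d in cams.mark_of(t,p)[:4]])
E
python3 rk.py
```

```text
t 26.15 turn rows 0.014875280386994653
[-0.0089  0.0001  0.1172] [-0.0003 -0.0003  0.0023] rows 2.255202163101183
[-0.009   0.0001  0.1922] [-0.0003 -0.0003  0.0023] rows 1.43884892086331
[-0.009   0.0001  0.2297] [-0.0003 -0.0003  0.0023] rows 0.7194244604316544
[-0.009   0.0001  0.2422] [-0.0003 -0.0003  0.0023] rows 0.23980815347721834
bat origin in holder by kin [-85.3595  -0.1259 183.8959] F [ 0.4606  0.8194 -1.3388] 27.320749043057805
side bat [(array([78.2988, -0.862 , 12.1   ]), 0.7), (array([145.1758,  -1.2043,  13.7   ]), 0.64), (array([-91.2464,  -4.3274, 179.5   ]), 0.58)]
side bat_end [(array([-202.9494,    0.9636,  408.5   ]), 0.79), (array([ 20.9439,   3.9247, 237.8   ]), 0.74), (array([  26.655 , -535.2197,  197.1   ]), 0.31)]
top bat [(array([144.6175,   2.9596,  10.8   ]), 0.89), (array([-87.5724,  -1.3155, 183.9   ]), 0.86), (array([80.1843,  2.5753, 12.7   ]), 0.83)]
top bat_end [(array([-202.2709,   -4.5988,  410.1   ]), 0.6)]
```

Kinematics and camera agree, and the neighbours confirm the holder frame. Descending along the bat's axis.

Call:
carry_out([
  [-0.01,0,0.04,0,0,0],
  [-0.01,0,0.08,0,0,0],
  [-0.01,0,0.12,0,0,0],
  [-0.01,0,0.15,0,0,0],
  [-0.01,0,0.175,0,0,0],
  [-0.01,0,0.195,0,0,0],
  [-0.01,0,0.21,0,0,0],
  [-0.01,0,0.22,0,0,0],
  [-0.01,0,0.22,0,0,0],
])

```text
time_s: 27.2
eef_pos: [488.8, 246.7, 210.9]
orientation: [[-0.88, 0.155, 0.448], [0.138, 0.988, -0.072], [-0.454, -0.001, -0.891]]
contact_force: [1.3, -0.5, -1.4]
opening: 27.3
finger_force: 62.2
```

```bash
python3 rk.py
```

```text
t 27.2 turn rows 0.014627496808798303
[ 0.0005  0.0006 -0.1037] [-0.0007 -0.0001  0.0022] rows 1.989495991674533
[ 0.0005  0.0007 -0.0287] [-0.0007 -0.0001  0.0022] rows 1.43884892086331
[0.0005 0.0007 0.0088] [-0.0007 -0.0001  0.0022] rows 0.7194244604316544
[0.0005 0.0007 0.0213] [-0.0007 -0.0001  0.0022] rows 0.23980815347721834
bat origin in holder by kin [ 1.6253 -0.6451 29.8678] F [ 1.2565 -0.4696 -1.4319] 27.267452094388045
side bat [(array([145.9963,   0.6468,  14.4   ]), 0.95), (array([78.0191, -2.9312, 12.6   ]), 0.74), (array([-1.6254, -3.8011, 24.1   ]), 0.65)]
side bat_end [(array([-113.348 ,   -0.9431,  255.1   ]), 0.83)]
top bat [(array([-2.4634, -1.7064, 32.1   ]), 0.89), (array([147.9404,   1.1572,  10.5   ]), 0.76), (array([81.9327, -0.7927, 15.8   ]), 0.6)]
top bat_end [(array([-114.1206,   -5.0141,  254.6   ]), 0.93), (array([  61.1139, -614.7078,  172.5   ]), 0.22)]
```

Call:
carry_out([
  [-0.001,0,0.004,0,0,0],
  [-0.001,0,0.008,0,0,0],
  [-0.001,0,0.012,0,0,0],
  [-0.001,0,0.015,0,0,0],
  [-0.001,0,0.015,0,0,0],
])

```text
time_s: 27.92
eef_pos: [494.5, 246.4, 200.8]
orientation: [[-0.881, 0.154, 0.448], [0.137, 0.988, -0.071], [-0.454, -0.001, -0.891]]
contact_force: [-0.8, -0.0, -1.4]
opening: 27.6
finger_force: 62.3
```

Call:
carry_out([
  [0,0,0.002,0,0,0],
  [0,0,0.004,0,0,0],
  [0,0,0.005,0,0,0],
  [0,0,0.005,0,0,0],
])

```text
time_s: 28.25
eef_pos: [496.4, 246.2, 197.8]
orientation: [[-0.88, 0.154, 0.449], [0.137, 0.988, -0.07], [-0.454, -0.0, -0.891]]
contact_force: [-0.3, 0.1, -2.1]
opening: 27.2
finger_force: 62.3
```

Call:
carry_out([
  [0,0,0.001,0,0,0],
  [0,0,0.002,0,0,0],
  [0,0,0.003,0,0,0],
  [0,0,0.003,0,0,0],
])

```text
time_s: 28.58
eef_pos: [497.6, 246.2, 196.1]
orientation: [[-0.88, 0.154, 0.45], [0.137, 0.988, -0.07], [-0.455, -0.0, -0.891]]
contact_force: [0.5, 0.4, -1.7]
opening: 27.2
finger_force: 62.3
```

Call:
carry_out([
  [0,0,0.001,0,0,0],
  [0,0,0.002,0,0,0],
  [0,0,0.002,0,0,0],
])

```text
time_s: 28.83
eef_pos: [498.7, 246.3, 195.8]
orientation: [[-0.879, 0.154, 0.451], [0.137, 0.988, -0.069], [-0.457, 0.001, -0.89]]
contact_force: [-3.7, -0.1, 7.2]
opening: 26.9
finger_force: 63.5
```

```bash
python3 rk.py
```

```text
t 28.8333 turn rows 0.03293262156277763
[ 0.0026 -0.0005 -0.1261] [0.0026 0.0036 0.0027] rows 2.4197360019047287
[ 0.0028 -0.0007 -0.0511] [0.0026 0.0036 0.0027] rows 1.43884892086331
[ 0.0029 -0.0008 -0.0136] [0.0026 0.0036 0.0027] rows 0.7194244604316544
[ 0.0029 -0.0008 -0.0011] [0.0026 0.0036 0.0027] rows 0.23980815347721834
bat origin in holder by kin [11.967   1.0228 15.0324] F [-3.6666 -0.1244  7.2451] 26.93775206918564
side bat [(array([77.0059, -4.2054, 13.6   ]), 0.91), (array([ 6.8785, -1.2392, 12.1   ]), 0.88), (array([145.2991,   1.8526,  13.5   ]), 0.63)]
side bat_end [(array([-104.8999,   -1.225 ,  240.4   ]), 0.89), (array([ 7.7635, -3.6302,  5.9   ]), 0.4)]
top bat [(array([146.2018,   5.7417,  13.2   ]), 0.89), (array([ 9.3478, -0.8481, 11.8   ]), 0.62)]
top bat_end [(array([-104.1557,   -2.7271,  238.9   ]), 0.77)]
```

The foot is on the board at z about 12 mm with 9 N of contact. Releasing.

Call:
carry_out([
  [0,0,0,0,0,0],
  [0,0,0,0,0,0],
  [0,0,0,0,0,0],
  [0,0,0,0,0,0],
  [0,0,0,0,0,0],
], gripper=0.65)

```text
time_s: 29.55
eef_pos: [498.2, 246.0, 194.3]
orientation: [[-0.88, 0.154, 0.449], [0.137, 0.988, -0.07], [-0.454, -0.0, -0.891]]
contact_force: [-0.2, 0.2, 0.3]
opening: 55.6
finger_force: 0.0
```

```bash
python3 rk.py | tail -5
```

```text
bat origin in holder by kin [11.0909  0.3757 13.4049] F [-0.2366  0.2311  0.25  ] 55.55469226775609
side bat [(array([79.0371, -1.0488, 16.2   ]), 0.8), (array([144.8629,   0.771 ,  12.    ]), 0.71), (array([ 9.6333, -0.0942,  9.    ]), 0.64)]
side bat_end [(array([-108.6549,    2.0276,  238.8   ]), 0.64)]
top bat [(array([82.2809, -0.4338, 10.6   ]), 0.78), (array([147.6655,  -0.3038,  10.7   ]), 0.73), (array([10.8557, -1.4193, 12.1   ]), 0.57)]
top bat_end [(array([-114.3817,   -2.7268,  235.1   ]), 0.78), (array([-134.3825, -283.0063,  -12.3   ]), 0.55)]
```

The bat has settled leaning on the dowels at holder x about 10. Retreating along the handle.

Call:
carry_out([
  [0,0,-0.02,0,0,0],
  [0,0,-0.05,0,0,0],
  [0,0,-0.09,0,0,0],
  [0,0,-0.13,0,0,0],
  [0,0,-0.17,0,0,0],
  [0,0,-0.2,0,0,0],
  [0,0,-0.2,0,0,0],
  [0,0,-0.2,0,0,0],
  [0,0,-0.2,0,0,0],
  [0,0,-0.2,0,0,0],
])

```text
time_s: 30.68
eef_pos: [426.3, 257.0, 335.6]
orientation: [[-0.881, 0.154, 0.448], [0.137, 0.988, -0.071], [-0.453, -0.002, -0.891]]
contact_force: [0.8, 0.1, -1.2]
opening: 55.8
finger_force: 0.0
```

```bash
python3 rk.py | tail -5
python3 - <<'E'
from jaw import *
p,Q=jaw('side');cv2.imwrite('pics/end.png',p['pixels'][:,:,::-1]);print(bot.get_state()['eef_pos'])
E
```

```text
bat origin in holder by kin [-61.9264  -0.2619 154.5264] F [ 0.7796  0.0872 -1.1904] 55.75716349332278
side bat [(array([144.3798,  -0.0142,  14.6   ]), 0.91), (array([76.3713, -3.3947, 14.7   ]), 0.87), (array([ 9.868 , -1.5757, 12.8   ]), 0.84), (array([ 138.104, -433.432,    5.3  ]), 0.4)]
side bat_end [(array([-109.3445,   -1.929 ,  235.    ]), 0.93)]
top bat [(array([144.6457,  -1.6933,  10.6   ]), 0.96), (array([11.1323, -3.8054, 13.1   ]), 0.77), (array([81.9171, -0.6939, 10.9   ]), 0.61)]
top bat_end [(array([-109.807 ,   -2.2047,  238.1   ]), 0.85), (array([-42.3795,  -1.5487, 235.5   ]), 0.45)]
side jaw pts 137 y pct [  7.0897  78.9022 102.8149]
bar end y [-129.868  -129.7021]
[426.4015 257.1361 336.6497]
```

View pics/end.png

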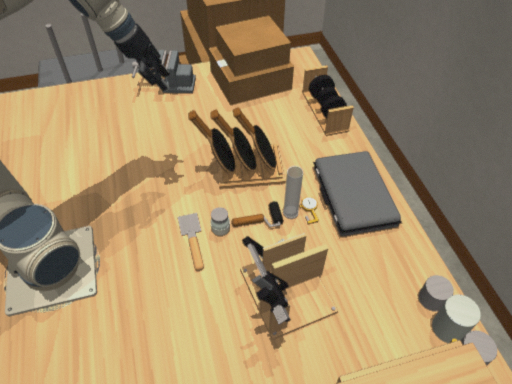

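The bat leans in the free holder at (218,150), parallel to the other two. The clamp at (270,280) is open and empty, and nothing else has moved.

```bash
python3 -c "
from station import bot
print(bot.close_job())"
```

```text
the job is handed in; nothing more can be done
None
```

The bat was pressed, held by the ratchet and released, and it now stands handle up in the empty holder, leaning on its dowels. The clamp jaw is fully open, nothing else looks moved in the last picture, and the job was handed in at about 31 s; no verdict came back, and the plate's 3 mm press was inferred from jaw travel (about 40 mm) and trigger force, not measured directly.

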